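# Hold down the guarded purge lever

### The job

Two purge stations stand on the repair bench, each with a spring-return lever behind a yellow guard. With the fingertips, reach down through the window of the guard over the red lever and press the red pad all the way down, firmly but without forcing it and without touching either guard; finish while still holding it down. Leave the blue station and the loose things on the bench alone, and do not pick anything up.

Things in the scene. Friction and masses are not known exactly. Their poses are not given: they have to be found in the camera images.
- red_station: the red purge station, fixed to the bench: a white housing 150 x 150 mm and 70 mm high with its guard and red lever on top; origin at the centre of its underside on the bench, z up, -x is the side with the dark display
- red_guard: the yellow guard of the red station (fixed): closed cage 150 x 150 mm from 70 to 118 mm above the bench, with skirts all round and a flat 6 mm thick top plate that has a square window 84 x 84 mm in its middle, sides parallel to the station's x and y; same origin and axes as the station
- red_window (a point): centre of the red guard's window, level with the plate's upper face, 118 mm above the bench; x and y along the window's sides, z up
- red_pad (a point): centre of the upper face of the red lever's pad, straight below the window's centre: flat red plastic pad 36 mm (x) by 40 mm (y) by 10 mm thick, at rest 15 mm below the guard's upper face (103 mm above the bench); moves with the lever, x, y, z as the station's when it is up
- red_lever (a joint): angle of the red lever in rad about its level hinge, which lies under the guard 60 mm from the pad's centre on the station's +x side: 0 = up (at rest), 0.25 = fully down at its stop, the pad's centre then about 15 mm lower; a spring always pushes it back up, about 4 N at the pad's centre at rest rising to about 10 N at the stop
- blue_station: the blue purge station, fixed to the bench: a white housing 150 x 150 mm and 70 mm high with its guard and blue lever on top; origin at the centre of its underside on the bench, z up, -x is the side with the dark display
- blue_guard: the yellow guard of the blue station (fixed): closed cage 150 x 150 mm from 70 to 118 mm above the bench, with skirts all round and a flat 6 mm thick top plate that has a square window 84 x 84 mm in its middle, sides parallel to the station's x and y; same origin and axes as the station
- blue_window (a point): centre of the blue guard's window, level with the plate's upper face, 118 mm above the bench; x and y along the window's sides, z up
- blue_pad (a point): centre of the upper face of the blue lever's pad, straight below the window's centre: flat blue plastic pad 36 mm (x) by 40 mm (y) by 10 mm thick, at rest 15 mm below the guard's upper face (103 mm above the bench); moves with the lever, x, y, z as the station's when it is up
- blue_lever (a joint): angle of the blue lever in rad about its level hinge, which lies under the guard 60 mm from the pad's centre on the station's +x side: 0 = up (at rest), 0.25 = fully down at its stop, the pad's centre then about 15 mm lower; a spring always pushes it back up, about 4 N at the pad's centre at rest rising to about 10 N at the stop
- tape_roll: loose roll of blue tape lying flat, 90 mm across, 60 mm bore, 24 mm high; origin at the centre of its underside
- gas_can: loose red gas can standing upright, 66 mm across, 130 mm high; origin at the centre of its underside
- wrench: loose steel wrench lying flat at the far side of the bench, 180 mm long along its x; origin on its underside at mid-length
There are look-alikes about, which are no part of the job. Leave any orange or purple look-alike of the blue_station alone.

How it is judged:
At the end, for the whole second after the job is handed in: the red lever is held down within 0.04 rad (about 2.5 mm at the pad) of its stop by the fingers, which press on it with more than 3 N; nothing touches the red guard and the blue lever is up (value of joint red_lever above 0.21 rad and contact force between the fingers and red_station above 3 N and contact force between anything else and red_guard below 0.3 N and value of joint blue_lever below 0.03 rad); the arm keeps its last pose, push and grip.
It fails at once if a guard is touched (contact force between anything else and red_guard above 0.3 N or contact force between anything else and blue_guard above 0.3 N).
It fails at once if the blue station is touched or its lever pressed (contact force between anything else and blue_station above 0.3 N or value of joint blue_lever above 0.05 rad).
It fails at once if the red lever is forced: more than 40 N (contact force between anything else and red_station above 40 N).
It fails at once if a loose thing is moved or lifted by more than 10 mm (distance of any of tape_roll, gas_can, wrench from where it was at the start of the episode above 0.01 m).
It also fails if it takes over 32 s, if anything falls off the work surface, if the arm or the gripper's body presses on something with over 40 N, if the wrist force passes 120 N, or if a joint passes its speed limit or range.

### The arm

A 6-joint arm with a two-finger parallel gripper is mounted at the origin on the work surface. World frame = base frame: x ahead of the robot, y to its left, z up, the work surface at z = 0. Lengths are in m, angles in rad, forces in N, time in s.
With the tool pointing down it reaches from about 0.35 to 0.875 m from the base axis. Payload 15.5 kg.
Tool frame: the origin (TCP) lies on the centre line of the jaws, within the pads' length; the fingertips stand 11 mm ahead of it and the grasp point (between the pads) lies 8 mm behind it; z points along the fingers, y is the line along which they close (so a half turn about z gives the same grasp; the last joint's range is limited). The gripper opens to 85 mm and grips with 20 to 120 N. Pads are 22 mm wide; open, the fingers measure 114 mm over their backs; the gripper's body (76 mm by 85 mm) begins 54 mm behind the grasp point. The pads swing forward as they close: fully open they stand 13 mm farther back than shut.
Start: joints at [-1.379, 0.494, 1.345, -0, 1.302, -0.096], TCP at [0.177, -0.599, 0.242] pointing down, gripper open.
Joint ranges: [-2.91, 2.91], [-0.82, 2.16], [0.22, 2.67], [-1.22, 4.37], [0.12, 2.79], [-3.08, 3.08]. Speed limits (rad/s): [1.89, 1.89, 2.57, 3.01, 3.01, 3.01].

### API

Orientations are given as [roll, pitch, yaw] about the fixed x, y, z axes, in that order (R = Rz(yaw) Ry(pitch) Rx(roll)).
In Python, from plant import state, cams, job gives the robot as it stands.
- The arm moves only by the tool servo_tool, never from a script. Its argument "series" is a list of rows, each an object with "dp": the shift along the tool's x, y, z in cm, a list of three; "turn": the turn, a rotation vector about the tool's x, y, z in degrees, a list of three; "hand": the gripper's target within -1 to 1 (fully open at 1, half-way at 0, shut at -1). A call has 1 to 10 rows; each row is the pose to reach, as a shift and turn from the pose commanded when the call began, along the tool's axes at that moment; what a row does not reach only later rows make up. A row lasts 1/12 s, in which the tool goes at most 41.7 mm and 7.16 degrees, less where a joint would pass 70% of its speed; a pose out of reach is approached as far as the arm can. A call with a gripper value outside its range is refused whole. The fingers move at their own pace and stop on an object; the grip force is fixed at half the most. Time passes only in rows, so rows that repeat a pose let the fingers close. It gives the time, the measured TCP pose, the force, the opening and the grip force at its end, in the units of the state.
- state(): the state, without advancing time (a new reading comes with each control period).
- cams.get_image(name): name is "scene" or "top"; returns a dict with "frame" (420x560x3 uint8, red, green, blue), "fx", "fy", "cx", "cy" (pixels), "k1" (the pictures are not rectified: a ray, as slopes to the right and down, at radius r is drawn at 1 + k1 r^2 times it, then the intrinsics apply), "pose" (4x4, takes a point from camera to world coordinates). Camera axes: x right, y down, z forward; pixel columns grow to the right and rows downward; lengths in m; the calibration is good to about 2 mm. A picture is of the moment at which its call begins. There is no depth.
- job.hand_in(): hands the job in; it is judged then, once.
The state is a dict: "t": time; "joints": joint angles; "joint_vel": joint speeds; "tau": joint torques, N m; "tool_pos": TCP position; "eef_rot": TCP orientation; "ft_force": force on the tool from outside, world axes, zero at the start; "ft_torque": the same for the moment, N m; "width": opening from 0.0 (shut) to 1.0 (fully open); "grip_force": force on a finger pad.
Only numpy, scipy, OpenCV 4.12 (cv2) and the standard library are available. Lean on these libraries where they do the work, as an engineer would, in place of code of your own. Each camera call takes 0.05 s, during which the arm holds its last target. There are 200 camera calls.

## Working session

There is one attempt and no reset: what is moved stays moved. The work goes in short steps, Python scripts to look and compute and a tool call to move; the robot and the scene stay as the last step left them, time stands still between calls to the robot, and variables do not carry over. Pictures are saved under pics/ and viewed, at most 10 in all, crops included, and the job is handed in when it is done.

Besides the shell and the picture viewer there is one more tool, called after "Request:" by a JSON object that holds its "name" and its "arguments", one argument or row to a line. servo_tool: Moves the arm, as the interface text tells. Its arguments: {"type":"object","properties":{"series":{"type":"array"}},"required":["series"]}

```bash
mkdir -p pics
cat > h.py <<'E'
import numpy as np, cv2
def ray(im,uv):
    K=np.array([[im['fx'],0,im['cx']],[0,im['fy'],im['cy']],[0,0,1]])
    # distort: d = u(1+k1 r^2), OpenCV radial model
    n=cv2.undistortPoints(np.array(uv,float).reshape(-1,1,2),K,np.array([im['k1'],0,0,0.])).reshape(-1,2)
    d=np.c_[n,np.ones(len(n))]@np.array(im['pose'])[:3,:3].T
    return np.array(im['pose'])[:3,3],d
def onplane(im,uv,z):
    o,d=ray(im,uv); return o+d*((z-o[2])/d[:,2])[:,None]
def proj(im,P):
    P=np.atleast_2d(P); T=np.linalg.inv(np.array(im['pose'])); c=P@T[:3,:3].T+T[:3,3]
    n=c[:,:2]/c[:,2:]; n=n*(1+im['k1']*(n**2).sum(1))[:,None]
    return n*[im['fx'],im['fy']]+[im['cx'],im['cy']]
E
python3 - <<'E'
from plant import state,cams,job
import cv2,pickle
for n in('scene','top'):
    im=cams.get_image(n); pickle.dump(im,open(n+'.pkl','wb')); cv2.imwrite(f'pics/{n}0.png',im['frame'][:,:,::-1]); print(n,im['fx'],im['k1'],im['pose'])
print(state())
E
```

```text
scene 400.5201567184495 -0.001332748747741929 [[ 0.28381147  0.8202219  -0.49667604  1.17320623]
 [ 0.95886902 -0.24027798  0.15111815 -0.16183528]
 [ 0.0046101  -0.51913633 -0.85467902  1.09915396]
 [ 0.          0.          0.          1.        ]]
top 544.6704703356558 -0.177102772980512 [[ 0.02498952 -0.99707103  0.07228331  0.48209147]
 [-0.99963956 -0.02563259 -0.00798256  0.00288597]
 [ 0.00981199 -0.07205778 -0.9973522   1.55852641]
 [ 0.          0.          0.          1.        ]]
{'t': 0.1, 'joints': array([-1.37850143e+00,  4.94157798e-01,  1.34604827e+00, -1.49725104e-05,
        1.30249378e+00, -9.55081684e-02]), 'joint_vel': array([ 0.00103144, -0.00099974, -0.00132467, -0.00016792, -0.00014447,
        0.00162131]), 'tau': array([ 2.91078286e-03, -8.83585167e+01, -3.84561574e+01, -6.35078072e-05,
        5.22062430e-03, -4.29065790e-05]), 'tool_pos': array([ 0.17734003, -0.59899967,  0.2417441 ]), 'eef_rot': array([-3.14048913e+00, -9.12190618e-05,  2.87806992e-01]), 'ft_force': array([ 0.55259883,  1.06011081, -0.76326993]), 'ft_torque': array([-0.02133256, -0.03470504, -0.02335964]), 'grip_force': 0.0, 'width': 1.0030906730837534}
```

View pics/scene0.png

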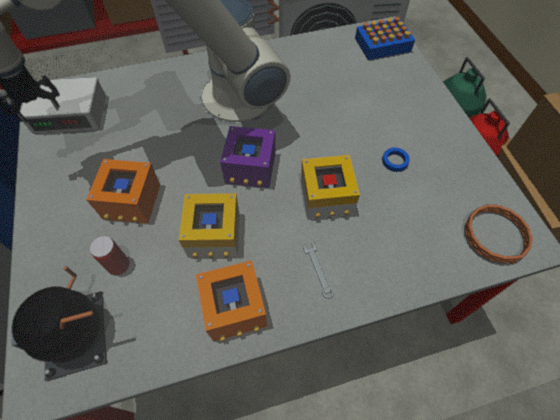

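View pics/top0.png

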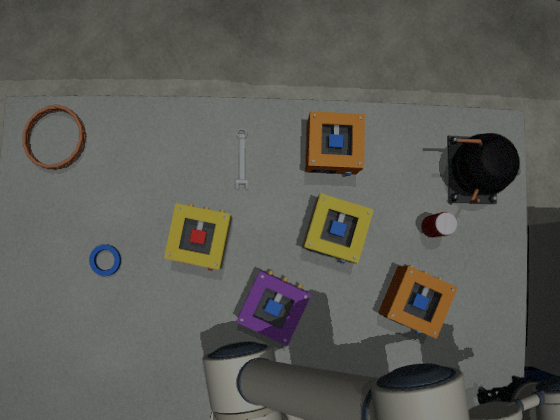

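The red-lever guard is at (198,237) in the top view and (330,182) in the scene view. The blue one is at (339,229) and (209,223), and the rest are orange or purple look-alikes, the pot and the loose things. Next I measure the red guard.

```bash
cat > m.py <<'E'
import pickle
from h import *
for n,c in(('top',(198,237)),('scene',(330,182))):
    im=pickle.load(open(n+'.pkl','rb')); hsv=cv2.cvtColor(im['frame'],cv2.COLOR_RGB2HSV)
    y=cv2.inRange(hsv,(20,120,110 if n=='top' else 120),(34,255,255))
    cs,h=cv2.findContours(y,cv2.RETR_CCOMP,cv2.CHAIN_APPROX_NONE)
    for i,k in enumerate(cs):
        if cv2.contourArea(k)<150 or cv2.pointPolygonTest(k,c,False)<0: continue
        r=cv2.minAreaRect(k); ap=cv2.approxPolyDP(k,0.06*cv2.arcLength(k,True),True).reshape(-1,2)
        P=onplane(im,ap,.118); print(n,'hole' if h[0][i][3]>=0 else 'outer',cv2.contourArea(k),ap.tolist(),'\n',P[:,:2].round(4).tolist(),'mean',P.mean(0).round(4))
        d=np.roll(P,-1,0)-P; print('len',np.linalg.norm(d,axis=1).round(4),'ang',np.degrees(np.arctan2(d[:,1],d[:,0])).round(1))
    m=cv2.inRange(hsv,(0,150,80),(8,255,255))|cv2.inRange(hsv,(172,150,80),(180,255,255))
    b=np.zeros_like(m); cv2.circle(b,c,25,255,-1); q=np.argwhere(m&b)[:,::-1]
    print(n,'red px',len(q),q.mean(0),onplane(im,[q.mean(0)],.103))
E
python3 m.py
```

```text
top outer 3078.5 [[175, 204], [164, 257], [219, 268], [229, 214]] 
 [[0.621, 0.2349], [0.4792, 0.2593], [0.4543, 0.1122], [0.5979, 0.0899]] mean [0.5381 0.1741 0.118 ]
len [0.1439 0.1493 0.1453 0.1469] ang [170.2 -99.6  -8.8  81. ]
top hole 1066.5 [[185, 217], [216, 224], [208, 255], [178, 248]] 
 [[0.587, 0.2068], [0.5705, 0.1236], [0.4878, 0.1423], [0.5041, 0.2227]] mean [0.5373 0.1738 0.118 ]
len [0.0849 0.0847 0.082  0.0844] ang [-101.2  167.3   78.6  -10.8]
top red px 194 [197.57216495 236.17010309] [[0.53745236 0.17328943 0.103     ]]
scene outer 1957.0 [[349, 155], [302, 159], [309, 199], [359, 194]] 
 [[0.4796, 0.2575], [0.4535, 0.1123], [0.5985, 0.0871], [0.6232, 0.2329]] mean [0.5387 0.1724 0.118 ]
len [0.1476 0.1472 0.1479 0.1457] ang [-100.2   -9.9   80.4  170.3]
scene hole 663.5 [[314, 167], [340, 164], [346, 186], [319, 189]] 
 [[0.4931, 0.138], [0.5046, 0.2182], [0.5861, 0.2065], [0.5737, 0.1263]] mean [0.5394 0.1723 0.118 ]
len [0.0811 0.0823 0.0812 0.0815] ang [ 81.8  -8.2 -98.8 171.7]
scene red px 129 [328.97674419 179.31782946] [[0.53961119 0.17134562 0.103     ]]
```

Request:
{"name": "servo_tool", "arguments": {
  "series": [
    {"dp": [2.6,-2.9,0],"turn": [0,0,0],"hand": -1},
    {"dp": [5.2,-5.8,0],"turn": [0,0,0],"hand": -1},
    {"dp": [7.8,-8.7,0],"turn": [0,0,0],"hand": -1},
    {"dp": [10.4,-11.6,0],"turn": [0,0,0],"hand": -1},
    {"dp": [13,-14.5,0],"turn": [0,0,0],"hand": -1},
    {"dp": [15.6,-17.4,0],"turn": [0,0,0],"hand": -1},
    {"dp": [18.2,-20.3,0],"turn": [0,0,0],"hand": -1},
    {"dp": [20.8,-23.2,0],"turn": [0,0,0],"hand": -1},
    {"dp": [23.4,-26.1,0],"turn": [0,0,0],"hand": -1},
    {"dp": [26,-29,0],"turn": [0,0,0],"hand": -1}
  ]
}}

```text
t: 0.93
tool_pos: [0.3446, -0.2456, 0.2422]
eef_rot: [-3.141, 0.0, 0.287]
ft_force: [0.4, -0.8, -0.2]
width: -0.0
grip_force: 0.0
```

Request:
{"name": "servo_tool", "arguments": {
  "series": [
    {"dp": [2.6,-2.9,0],"turn": [0,0,3],"hand": -1},
    {"dp": [5.2,-5.8,0],"turn": [0,0,6],"hand": -1},
    {"dp": [7.8,-8.7,0],"turn": [0,0,9],"hand": -1},
    {"dp": [10.4,-11.6,0],"turn": [0,0,12],"hand": -1},
    {"dp": [13,-14.5,0],"turn": [0,0,15],"hand": -1},
    {"dp": [15.6,-17.4,0],"turn": [0,0,18],"hand": -1},
    {"dp": [18.2,-20.3,0],"turn": [0,0,21],"hand": -1},
    {"dp": [20.8,-23.2,0],"turn": [0,0,24],"hand": -1},
    {"dp": [23.4,-26.1,0],"turn": [0,0,26.3],"hand": -1},
    {"dp": [26,-29,0],"turn": [0,0,26.3],"hand": -1}
  ]
}}

```text
t: 1.77
tool_pos: [0.5116, 0.1066, 0.2421]
eef_rot: [3.141, 0.0, -0.174]
ft_force: [0.9, -0.2, -0.6]
width: -0.001
grip_force: 0.0
```

```bash
cat > go.py <<'E'
from plant import state
import numpy as np
from scipy.spatial.transform import Rotation as R
s=state(); r=R.from_euler('xyz',s['eef_rot']); d=np.array([.5385,.173,s['tool_pos'][2]])-s['tool_pos']
print(s['t'],s['tool_pos'],np.degrees(s['eef_rot']),s['width'],s['ft_force'],'dp cm',(r.inv().apply(d)*100).round(2))
E
python3 go.py
```

```text
1.7667 [0.51164975 0.1065569  0.24213582] [ 1.79991367e+02  1.58834609e-02 -9.95664073e+00] -0.0006233904472561899 [ 0.93021557 -0.18106569 -0.59914963] dp cm [ 1.5  -7.01 -0.  ]
```

Move above and lower to tip z ≈ 0.139.

Request:
{"name": "servo_tool", "arguments": {
  "series": [
    {"dp": [0.5,-2.4,0],"turn": [0,0,0],"hand": -1},
    {"dp": [1.0,-4.7,0],"turn": [0,0,0],"hand": -1},
    {"dp": [1.5,-7.0,0],"turn": [0,0,0],"hand": -1},
    {"dp": [1.5,-7.0,2.5],"turn": [0,0,0],"hand": -1},
    {"dp": [1.5,-7.0,5.0],"turn": [0,0,0],"hand": -1},
    {"dp": [1.5,-7.0,7.5],"turn": [0,0,0],"hand": -1},
    {"dp": [1.5,-7.0,9.2],"turn": [0,0,0],"hand": -1},
    {"dp": [1.5,-7.0,9.2],"turn": [0,0,0],"hand": -1},
    {"dp": [1.5,-7.0,9.2],"turn": [0,0,0],"hand": -1}
  ]
}}

```text
t: 2.52
tool_pos: [0.5376, 0.1708, 0.1499]
eef_rot: [3.141, 0.002, -0.171]
ft_force: [-0.0, -0.6, 0.8]
width: 0.002
grip_force: 0.0
```

```bash
python3 - <<'E'
from plant import cams
from h import *
a=[]
for n,c in(('scene',(330,182)),('top',(198,237))):
    im=cams.get_image(n); f=im['frame'].copy()
    x,y=c[0]-60,c[1]-75
    f=cv2.resize(f[y:y+150,x:x+120],None,fx=3.3,fy=3.3,interpolation=cv2.INTER_CUBIC)
    a.append(f)
cv2.imwrite('pics/close.png',np.hstack(a)[:,:,::-1])
E
python3 go.py
```

```text
2.6167 [0.53870453 0.17095751 0.15141729] [-1.79971232e+02 -7.34898790e-02 -9.81242020e+00] 0.00047380318590717146 [-0.25812845  0.56026804 -0.3521544 ] dp cm [-0.05 -0.2   0.  ]
```

View pics/close.png

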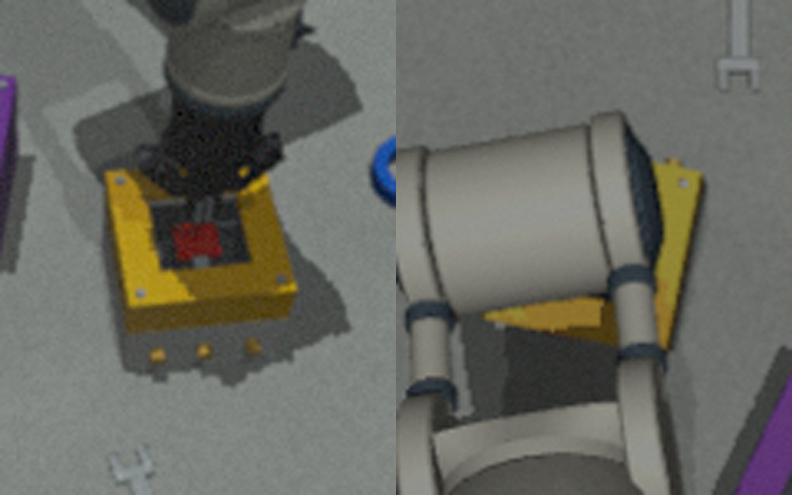

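Run:
```python
import pickle
from h import *
im=pickle.load(open('scene.pkl','rb'))
c=np.array([.5387,.171]);yw=np.radians(-9.8);nx=np.array([np.cos(yw),np.sin(yw)]);ny=np.array([-nx[1],nx[0]])
for p in[(145,180),(138,158),(262,172),(283,150),(175,190),(240,185),(205,222),(195,210)]:
    o,d=ray(im,[(270+p[0]/3.3,107+p[1]/3.3)]);d=d[0]
    for off in (0,.011):
        t=(c@nx+off-o[:2]@nx)/(d[:2]@nx);P=o+t*d
        print(p,off,'y %.3f z %.3f'%((P[:2]-c)@ny,P[2]))
```

```text
(145, 180) 0 y -0.052 z 0.197
(145, 180) 0.011 y -0.055 z 0.212
(138, 158) 0 y -0.060 z 0.228
(138, 158) 0.011 y -0.063 z 0.242
(262, 172) 0 y 0.051 z 0.194
(262, 172) 0.011 y 0.046 z 0.208
(283, 150) 0 y 0.065 z 0.222
(283, 150) 0.011 y 0.060 z 0.236
(175, 190) 0 y -0.024 z 0.179
(175, 190) 0.011 y -0.028 z 0.194
(240, 185) 0 y 0.033 z 0.178
(240, 185) 0.011 y 0.029 z 0.193
(205, 222) 0 y 0.008 z 0.127
(205, 222) 0.011 y 0.004 z 0.142
(195, 210) 0 y -0.003 z 0.147
(195, 210) 0.011 y -0.007 z 0.162
```

The widest part of the knuckles has about 24 mm of clearance for the remaining travel. I descend to just above the pad.

Request:
{"name": "servo_tool", "arguments": {
  "series": [
    {"dp": [0,-0.15,0.5],"turn": [0,0,0],"hand": -1},
    {"dp": [0,-0.15,1.0],"turn": [0,0,0],"hand": -1},
    {"dp": [0,-0.15,1.5],"turn": [0,0,0],"hand": -1},
    {"dp": [0,-0.15,2.0],"turn": [0,0,0],"hand": -1},
    {"dp": [0,-0.15,2.5],"turn": [0,0,0],"hand": -1},
    {"dp": [0,-0.15,3.0],"turn": [0,0,0],"hand": -1},
    {"dp": [0,-0.15,3.0],"turn": [0,0,0],"hand": -1},
    {"dp": [0,-0.15,3.0],"turn": [0,0,0],"hand": -1}
  ]
}}

```text
t: 3.28
tool_pos: [0.5382, 0.1723, 0.1199]
eef_rot: [3.141, 0.001, -0.171]
ft_force: [-0.3, 1.3, -0.6]
width: -0.001
grip_force: 0.0
```

Request:
{"name": "servo_tool", "arguments": {
  "series": [
    {"dp": [0,0,0.2],"turn": [0,0,0],"hand": -1},
    {"dp": [0,0,0.4],"turn": [0,0,0],"hand": -1},
    {"dp": [0,0,0.6],"turn": [0,0,0],"hand": -1},
    {"dp": [0,0,0.8],"turn": [0,0,0],"hand": -1},
    {"dp": [0,0,1.0],"turn": [0,0,0],"hand": -1},
    {"dp": [0,0,1.2],"turn": [0,0,0],"hand": -1},
    {"dp": [0,0,1.2],"turn": [0,0,0],"hand": -1},
    {"dp": [0,0,1.2],"turn": [0,0,0],"hand": -1}
  ]
}}

```text
t: 3.95
tool_pos: [0.5383, 0.1724, 0.1084]
eef_rot: [-3.142, 0.0, -0.171]
ft_force: [-2.6, -0.4, 7.3]
width: 0.002
grip_force: 3.5
```

Request:
{"name": "servo_tool", "arguments": {
  "series": [
    {"dp": [0,0,0.1],"turn": [0,0,0],"hand": -1},
    {"dp": [0,0,0.2],"turn": [0,0,0],"hand": -1},
    {"dp": [0,0,0.3],"turn": [0,0,0],"hand": -1},
    {"dp": [0,0,0.4],"turn": [0,0,0],"hand": -1},
    {"dp": [0,0,0.5],"turn": [0,0,0],"hand": -1},
    {"dp": [0,0,0.6],"turn": [0,0,0],"hand": -1},
    {"dp": [0,0,0.7],"turn": [0,0,0],"hand": -1},
    {"dp": [0,0,0.7],"turn": [0,0,0],"hand": -1},
    {"dp": [0,0,0.7],"turn": [0,0,0],"hand": -1}
  ]
}}

```text
t: 4.7
tool_pos: [0.5387, 0.1724, 0.1017]
eef_rot: [-3.141, -0.001, -0.171]
ft_force: [-0.7, -0.4, 10.0]
width: 0.001
grip_force: 5.1
```

Request:
{"name": "servo_tool", "arguments": {
  "series": [
    {"dp": [0,0,0.05],"turn": [0,0,0],"hand": -1},
    {"dp": [0,0,0.1],"turn": [0,0,0],"hand": -1},
    {"dp": [0,0,0.1],"turn": [0,0,0],"hand": -1},
    {"dp": [0,0,0.1],"turn": [0,0,0],"hand": -1}
  ]
}}

```text
t: 5.03
tool_pos: [0.5388, 0.1724, 0.1008]
eef_rot: [-3.141, -0.001, -0.171]
ft_force: [-0.9, -0.6, 10.6]
width: -0.001
grip_force: 5.3
```

Request:
{"name": "servo_tool", "arguments": {
  "series": [
    {"dp": [0,0,0.05],"turn": [0,0,0],"hand": -1},
    {"dp": [0,0,0.1],"turn": [0,0,0],"hand": -1},
    {"dp": [0,0,0.1],"turn": [0,0,0],"hand": -1},
    {"dp": [0,0,0.1],"turn": [0,0,0],"hand": -1}
  ]
}}

```text
t: 5.37
tool_pos: [0.5389, 0.1724, 0.1003]
eef_rot: [-3.141, -0.002, -0.171]
ft_force: [-3.0, -0.9, 18.2]
width: -0.002
grip_force: 9.5
```

The force jumped from 10.6 to 18.2 N over 0.5 mm, so the lever is at its stop. I settle and take one look to check the hold.

Request:
{"name": "servo_tool", "arguments": {
  "series": [
    {"dp": [0,0,0],"turn": [0,0,0],"hand": -1},
    {"dp": [0,0,0],"turn": [0,0,0],"hand": -1},
    {"dp": [0,0,0],"turn": [0,0,0],"hand": -1},
    {"dp": [0,0,0],"turn": [0,0,0],"hand": -1}
  ]
}}

```text
t: 5.7
tool_pos: [0.5389, 0.1724, 0.1003]
eef_rot: [-3.141, -0.002, -0.171]
ft_force: [-2.8, -1.7, 18.6]
width: 0.002
grip_force: 9.5
```

Run:
```python
from plant import cams,state
import cv2
f=cams.get_image('scene')['frame'][107:257,255:405]
cv2.imwrite('pics/held.png',cv2.resize(f,None,fx=3.8,fy=3.8,interpolation=cv2.INTER_CUBIC)[:,:,::-1])
s=state();print(s['tool_pos'],s['ft_force'],s['ft_torque'])
```

```text
[0.53892317 0.17238004 0.10025788] [-3.68725587 -1.62181563 18.36176423] [-0.26112123  0.42585239 -0.01038108]
```

View pics/held.png

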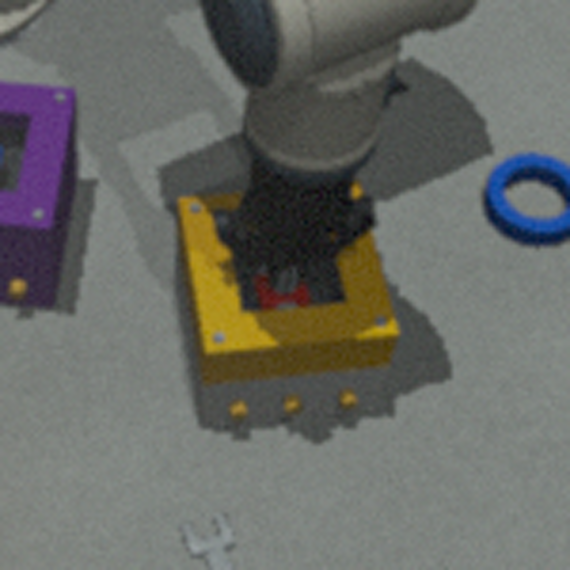

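The fingertips are on the red pad at crop pixel (285,285), inside the window and clear of the plate. The force holds steady at about 18 N, so I hand in.

```bash
python3 -c "
from plant import job
print(job.hand_in())"
```

```text
the job is handed in; nothing more can be done
None
```

I handed the job in with the red lever pressed to its stop at a steady 18 N or so; the guards, the blue station and the loose things were left untouched as far as the pictures and forces show, but no verdict came back.

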